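# Move the plug-in test gauge to the other quick coupling

### The arm

A 7-joint arm with a two-finger parallel gripper is mounted at the origin on a cart in front of the work surface, level with it; the furniture and walls round the work are solid. World frame = base frame: x ahead of the robot, y to its left, z up, the work surface at z = 0. Lengths are in m, angles in rad, forces in N, time in s.
With the tool pointing down it reaches from about 0.4 to 0.85 m from the base axis. Payload 10.4 kg.
Tool frame: the origin (TCP) lies between the finger pads; the fingertips stand 19 mm ahead of it and the grasp point (between the pads) is the TCP; z points along the fingers, y is the direction in which the jaws open and shut (so a half turn about z gives the same grasp; the last joint's range is limited). The gripper opens to 85 mm and grips with 20 to 120 N. Pads are 22 mm wide; open, the fingers measure 114 mm over their backs; the gripper's body (76 mm by 85 mm) begins 54 mm behind the grasp point. The pads swing forward as they close: fully open they stand 13 mm farther back than shut.
Start: joints at [-1.349, 0.332, -0.065, 1.46, 0.022, 1.35, -0.088], TCP at [0.151, 0.606, 0.25] pointing down, gripper open.
Joint ranges: [-2.6, 2.6], [-0.5, 2.12], [-1.47, 1.34], [0.16, 2.42], [-1.27, 4.41], [0.06, 2.06], [-2.6, 2.6]. Speed limits (rad/s): [2.22, 2.22, 2.79, 2.79, 3.14, 3.14, 3.14].

### API

Orientations are given as a unit quaternion [x, y, z, w].
In Python, from workcell import manip gives the robot as it stands.
- The arm moves only by the shell command python3 -m jog 'ROWS' [FORCE]. ROWS is JSON, a list of rows, each an object with "offset": the shift along the tool's x, y, z as a fraction of full scale, a list of three; "rotation": the turn, a rotation vector about the tool's x, y, z as a fraction of full scale, a list of three; "fingers": the opening, from -1 (shut) to 1 (fully open), so that 0 is half open. A call has 1 to 8 rows; each row shifts and turns the commanded pose from where the row before left it, along the tool's axes as they then stand; what a row does not reach is not made up. Full scale, the value 1, is 0.15 m for a shift and 2 rad for a turn. A row lasts 1/8 s, in which the tool goes at most 62.5 mm and 10.7 degrees, less where a joint would pass 70% of its speed; a pose out of reach is approached as far as the arm can. A call with a number of a shift or a turn outside -1 to 1 is refused whole. A call with a gripper value outside its range is refused whole. The fingers move at their own pace and stop on an object; FORCE is the grip in N (left out, the last holds). Time passes only in rows, so rows that do not move let the fingers close. It gives the time, the measured TCP pose, the force and the opening at its end, in the units of the state.
- manip.get_obs(): the state, without advancing time (a new reading comes with each control period).
- manip.camera(name): name is "scene" or "top" or "wrist"; returns the picture (420x560x3 uint8, red, green, blue); there is no depth.
- manip.camera_info(name): a dict with "mtx" (3x3 intrinsics, pixels), "xyz" and "rotation" of the camera in the world. Camera axes: x right, y down, z forward; pixel columns grow to the right and rows downward; lengths in m; the calibration is good to about 2 mm. A picture is of the moment at which its call begins: read the wrist's pose just before it. camera_info takes no time and is no camera call; for the wrist camera it gives the pose at the moment of the call.
- manip.hand_in(): hands the job in, once; it reports no verdict.
Trained networks look in the newest picture that a camera, given by its name, has taken for a name from the list of things; names that differ only in an ending like _2 or _b are one class to them, and where a whole thing is asked for, a point or a joint stands for the part that bears it (a point fixed in the world has none). Each returns a list of dicts, best first, with "conf" (0 to 1); they miss things now and then, are a little off and sometimes report something else, mostly with a low value. They report only what shows in the picture. A call takes as long as a camera call.
- manip.recognise(camera, query): "bbox" ([left, top, right, bottom] in pixels, round what is visible of it).
The state is a dict: "clock": time; "joint_pos": joint angles; "joint_velocities": joint speeds; "tau": joint torques, N m; "position": TCP position; "ee_rot": TCP orientation; "ft_force": force on the tool from outside, world axes, zero at the start; "torque": the same for the moment, N m; "grip_width": opening from 0.0 (shut) to 1.0 (fully open).
Only numpy, scipy, OpenCV 4.12 (cv2) and the standard library are available. Lean on these libraries where they do the work, as an engineer would, in place of code of your own. Each camera call takes 0.05 s, during which the arm holds its last target. There are 200 camera calls.

### The job

A test gauge is plugged into one of the two quick couplings of the bench air manifold; move it to the other one. Uncouple it properly: draw the coupling's sleeve back until the gauge kicks out, then pull the gauge straight out so that the sleeve snaps forward again. Then push the gauge straight into the other coupling until it is locked, with that sleeve snapped forward; ease it in without ramming it against its stop, do not drop it, and leave the other things on the bench where they are.

Things in the scene. Friction and masses are not known exactly. Their poses are not given: they have to be found in the camera images.
- manifold: Fixed bench air manifold: aluminium block 220 mm wide (y), 52 deep (x), 44 high, its middle 80 mm above the table, over a dark base plate 250x100x8 mm; brass valve with lever at its +y end. Origin: on the table under the block's middle; x level, from the front to the back; z up. Two alike quick couplings stand out of the front, pointing along -x, 80 mm above the table, at y = +60 and -60 mm.
- port_left (a point): Middle of the left (y = +60 mm) port's boss on the manifold's front (x = -30 mm), where a pipe stub carries that coupling; x into the block. The stubs stand out by different lengths: a coupling's open mouth lies 57 to 77 mm in front of its boss. For the one with the gauge, the gauge's pose tells it; for the empty one it is not measured and must be felt or seen.
- port_right (a point): The same at the right (y = -60 mm) port. A coupling, from its mouth inwards: a round sleeve 34 mm in diameter, 32 mm long, with turned grip rings, its front end flush with the mouth when forward; the bore is 19 mm. Behind the sleeve, 42 to 55 mm from the mouth, a brass hexagon 31 mm across corners, then the pipe stub. The gauge starts in the left or the right one.
- gauge: Loose test gauge, 0.18 to 0.28 kg. Origin: centre of its round case, 50 mm in diameter, x = -14 (dial) to +14 mm; x points along the axis to the nipple, parallel to the manifold's x when plugged in. Brass hexagon, 25 mm across corners, to x = 32; then the 18 mm nipple, its nose tapering from x = 64 to the tip at 71. Locked, the origin is 35 mm in front of the mouth, the tip 36 mm deep.
- nipple_tip (a point): Tip of the gauge's nipple, 9 mm across. Pushing in: the tip is 18 mm deep in the coupling when the nose meets the locking balls; 8 to 15 N for 4 mm spreads them and drives the sleeve back by itself; then about 2 N, from 29 mm on the valve spring's 4 to 9 N; at 36 mm the sleeve snaps forward (locked); hard stop at 37.5 mm. More than 25 N at the tip damages the seat.
- sleeve_1 (a joint): Sleeve of the coupling that holds the gauge at the start, m: 0 = forward, grows as it is drawn back towards the manifold, 0.009 = end stop. Spring: 4 N when forward, 7.5 N at the stop. Drawn back more than 7.5 mm it frees the gauge. Let go while the gauge is half out, it rests about 6 mm back; it snaps forward by itself when the nipple comes out.
- valve_1 (a joint): Spring valve in that coupling, m: 0.007 = held open by the gauge, 0 = shut. With the sleeve back it pushes the gauge 7 mm outwards within half a second, and shuts; the gauge then stays in the bore, its case drooping 2 to 3 mm, until it is pulled out straight with 2 to 5 N (29 mm more and it is clear).
- sleeve_2 (a joint): Sleeve of the other, empty coupling, alike: 0 = forward, 0.009 = fully back.
- valve_2 (a joint): Spring valve in the other coupling, m: 0 = shut, about 0.007 = held open by the locked gauge, 0.0085 = hard stop.
- spanner: Combination spanner, 175x24x9 mm, lying in front of the manifold; not part of the job, to be left alone. Origin: centre of its underside.
- tape_roll: Black roll of tape, 62 mm across, 19 mm high, lying flat beside the manifold; not part of the job, to be left alone. Origin: centre of its underside.
- bearing: Small ball bearing, 32 mm across, 10 mm high, lying below and between the couplings; not part of the job, to be left alone. Origin: centre of its underside.
- hex_key: L-shaped hex key, 134x50x9 mm, lying at the manifold's left; not part of the job, to be left alone. Origin: centre of its underside.
- bottle_cap: Bottle screw cap, 40 mm across, 24 mm high; not part of the job, to be left alone. Origin: centre of its underside.
- screwdriver: Screwdriver, 205 mm long, 29 mm thick; not part of the job, to be left alone. Origin: centre of its underside.
- caliper: Slide caliper, 227x70x16 mm, lying to the right; not part of the job, to be left alone. Origin: centre of its underside.

How it is judged:
By the outcome, as a careful person would: the job done as asked, in the order asked, and still so for the second after the job is handed in, with the robot touching nothing.
It also fails if it takes over 56 s, if anything falls off the work surface, if the arm or the gripper's body presses on something with over 40 N, if the wrist force passes 120 N, or if a joint passes its speed limit or range.

## Working session

There is one attempt and no reset: what is moved stays moved. The work goes in short steps, Python scripts to look and compute and a shell command to move; the robot and the scene stay as the last step left them, time stands still between calls to the robot, and variables do not carry over. Pictures are saved under pics/ and viewed, about 8 in all and at most 12, crops included, and the job is handed in when it is done.

```bash
ls; mkdir -p pics; python3 - <<'E'
from workcell import manip
import cv2,numpy as np
o=manip.get_obs();print(o)
ims=[]
for c in ["scene","top"]:
    im=manip.camera(c);cv2.imwrite(f"pics/{c}0.png",im[:,:,::-1]);
    i=manip.camera_info(c);print(c,np.round(i["mtx"],1).tolist(),i["xyz"],np.round(i["rotation"],4).tolist())
    for n in ["gauge","manifold","sleeve_1","nipple_tip","spanner","bearing"]:
        print(n,[(np.round(d["bbox"]).tolist(),round(d["conf"],2)) for d in manip.recognise(c,n)][:3])
E
```

```text
pics
{'clock': 0.0, 'joint_pos': array([-1.3486159 ,  0.33286667, -0.06463592,  1.46095023,  0.02157108,
        1.34990114, -0.08849263]), 'joint_velocities': array([-1.17887989e-05, -6.04294344e-04,  9.48323431e-04, -2.54851854e-04,
       -9.68480858e-04, -4.96889793e-04, -9.11526418e-04]), 'tau': array([ 1.16781390e-03, -6.25451231e+01,  4.95718885e-02, -3.91599441e+01,
        1.60446513e-02,  9.78395547e-03, -5.85903490e-05]), 'position': array([0.15141149, 0.60601893, 0.24951474]), 'ee_rot': array([ 1.22103907e-01,  9.92517065e-01, -7.13462430e-04, -5.76340991e-05]), 'ft_force': array([ 0.66643996, -0.54855136, -0.08273822]), 'torque': array([ 0.00040041, -0.0141147 , -0.02022979]), 'grip_width': 1.003902709209862}
scene [[414.1, 0.0, 281.5], [0.0, 414.1, 210.4], [0.0, 0.0, 1.0]] [ 0.02626772 -0.4414387   0.66691472] [0.8307, -0.3513, 0.1743, -0.3952]
gauge [([242.0, 187.0, 264.0, 208.0], 0.66)]
manifold [([240.0, 132.0, 329.0, 217.0], 0.76)]
sleeve_1 [([260.0, 181.0, 281.0, 197.0], 0.54), ([238.0, 160.0, 252.0, 176.0], 0.51)]
nipple_tip [([242.0, 186.0, 267.0, 211.0], 0.92), ([196.0, 213.0, 255.0, 242.0], 0.59)]
spanner [([196.0, 212.0, 255.0, 243.0], 0.67)]
bearing [([233.0, 207.0, 248.0, 212.0], 0.66)]
top [[394.8, 0.0, 280.7], [0.0, 394.8, 208.1], [0.0, 0.0, 1.0]] [0.4507543  0.03853819 0.96127915] [0.7158, -0.695, 0.0521, -0.0429]
gauge [([217.0, 196.0, 243.0, 227.0], 0.77)]
manifold [([137.0, 119.0, 269.0, 184.0], 0.86), ([217.0, 203.0, 241.0, 228.0], 0.72)]
sleeve_1 [([224.0, 189.0, 240.0, 202.0], 0.72), ([170.0, 181.0, 187.0, 195.0], 0.58)]
nipple_tip [([218.0, 203.0, 241.0, 228.0], 0.72), ([133.0, 116.0, 269.0, 184.0], 0.57), ([204.0, 208.0, 217.0, 224.0], 0.17)]
spanner [([177.0, 230.0, 248.0, 254.0], 0.64), ([266.0, 192.0, 287.0, 219.0], 0.53)]
bearing [([202.0, 208.0, 217.0, 223.0], 0.63)]
```

```bash
cat > h.py <<'E'
import numpy as np,cv2
from scipy.spatial.transform import Rotation as R
from workcell import manip
def cam(c):
    i=manip.camera_info(c);r=np.array(i["rotation"]);
    r=R.from_quat(r).as_matrix() if r.size==4 else r.reshape(3,3)
    return np.array(i["mtx"]),np.array(i["xyz"]),r
def atz(c,uv,z,C=None):
    K,p,r=C or cam(c); d=r@np.linalg.inv(K)@np.array([uv[0],uv[1],1.]); return p+d*(z-p[2])/d[2]
def proj(c,P,C=None):
    K,p,r=C or cam(c); q=K@(r.T@(np.asarray(P)-p)); return q[:2]/q[2]
def tri(obs):
    A=np.zeros((3,3));b=np.zeros(3)
    for C,uv in obs:
        K,p,r=C; d=r@np.linalg.inv(K)@np.array([uv[0],uv[1],1.]);d/=np.linalg.norm(d);M=np.eye(3)-np.outer(d,d);A+=M;b+=M@p
    return np.linalg.solve(A,b)
E
python3 - <<'E'
from h import *
a=cv2.imread("pics/top0.png")[100:270,120:300];b=cv2.imread("pics/scene0.png")[110:260,180:345]
a=cv2.resize(a,(400,378),interpolation=2);b=cv2.resize(b,(400,364),interpolation=2)
im=np.zeros((380,800,3),np.uint8);im[:378,:400]=a;im[:364,400:]=b;cv2.imwrite("pics/c0.png",im)
print(atz("top",(230,215),.08),atz("top",(232,195.5),.097),atz("top",(178.5,188),.097),atz("scene",(253,198),.08))
print(tri([(cam("top"),(230,213)),(cam("scene"),(253,198))]))
E
```

```text
[0.55100674 0.14207656 0.08      ] [0.59263747 0.13764462 0.097     ] [0.60579459 0.25667214 0.097     ] [0.54405215 0.138391   0.08      ]
[0.554313   0.14533634 0.07098454]
```

View pics/c0.png

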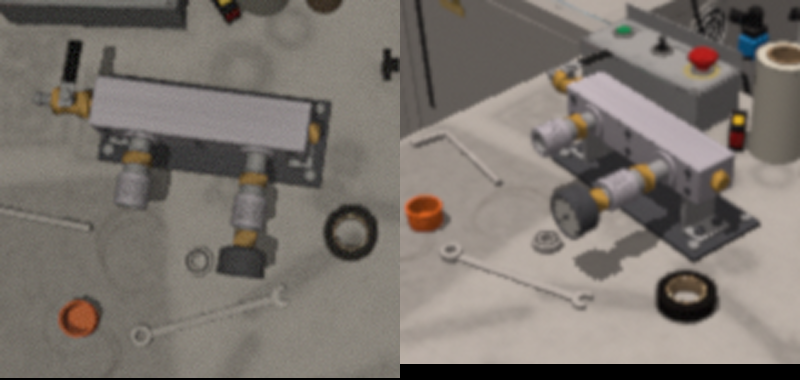

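View pics/top0.png

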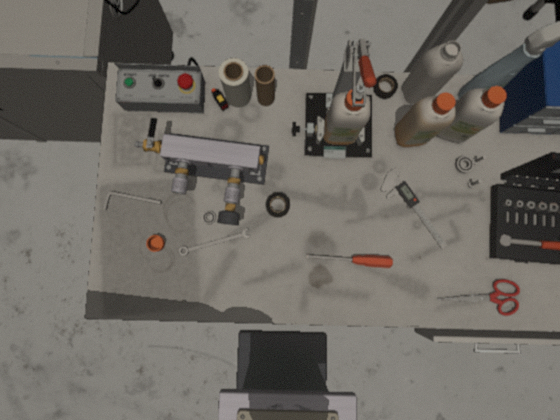

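```bash
python3 - <<'E'
from h import *
f=lambda u,v:(u/2.2222+120,v/2.2222+100)
pts=[atz("top",f(*p),.102) for p in [(93,125),(308,150),(98,76),(314,102)]]
print(np.round(pts,4)); 
for a,b in [(0,1),(2,3)]:
    d=pts[a]-pts[b];print(np.linalg.norm(d[:2]),np.degrees(np.arctan2(-d[0],d[1])))
o=manip.get_obs();T=R.from_quat(o["ee_rot"]).as_matrix();K,p,r=cam("wrist")
print(K,T.T@(p-o["position"]),T.T@r)
E
```

```text
[[0.6754 0.2968 0.102 ]
 [0.6567 0.0808 0.102 ]
 [0.7263 0.2953 0.102 ]
 [0.7065 0.0766 0.102 ]]
0.21678829091485097 -4.947994843315899
0.21960576103797919 -5.188138033005974
[[301.70298669   0.         274.5922534 ]
 [  0.         301.70298669 207.54615754]
 [  0.           0.           1.        ]] [ 0.08328035  0.00046082 -0.12443622] [[-5.00269764e-04 -9.45838669e-01 -3.24636662e-01]
 [ 9.99999154e-01 -8.62954044e-04  9.73229462e-04]
 [-1.20066458e-03 -3.24635900e-01  9.45838301e-01]]
```

```bash
r='{"offset":[-0.248,-0.221,0],"rotation":[0,0,0],"fingers":1}'
python3 -m jog '[{"offset":[0,0,0],"rotation":[0,0,-0.078],"fingers":1},{"offset":[-0.248,-0.221,0],"rotation":[0,0,0],"fingers":1},{"offset":[-0.248,-0.221,0],"rotation":[0,0,0],"fingers":1},{"offset":[-0.248,-0.221,0],"rotation":[0,0,0],"fingers":1},{"offset":[-0.248,-0.221,0],"rotation":[0,0,0],"fingers":1},{"offset":[-0.248,-0.221,0],"rotation":[0,0,0],"fingers":1},{"offset":[-0.248,-0.221,0],"rotation":[0,0,0],"fingers":1}]'
python3 -m jog '[{"offset":[-0.248,-0.221,0],"rotation":[0,0,0],"fingers":1},{"offset":[-0.248,-0.221,0],"rotation":[0,0,0],"fingers":1},{"offset":[-0.248,-0.221,0],"rotation":[0,0,0],"fingers":1},{"offset":[-0.248,-0.221,0],"rotation":[0,0,0],"fingers":1},{"offset":[-0.248,-0.221,0],"rotation":[0,0,0],"fingers":1},{"offset":[-0.248,-0.221,0],"rotation":[0,0,0],"fingers":1},{"offset":[0,0,0],"rotation":[0,0,0],"fingers":1}]'
cat > w.py <<'E'
from h import *
import sys
def state():
    o=manip.get_obs();T=R.from_quat(o["ee_rot"]).as_matrix()
    print("t",round(o["clock"],2),"pos",np.round(o["position"],4),"yaw",np.round(np.degrees(np.arctan2(-T[0,1],T[1,1])),2),"tilt z",np.round(T[:,2],4),"F",np.round(o["ft_force"],1),"w",round(o["grip_width"],3))
    return o
def shot(c,f):
    C=cam(c);im=manip.camera(c)[:,:,::-1].copy();cv2.imwrite(f"pics/{f}.png",im);np.savez(f"pics/{f}.npz",K=C[0],p=C[1],r=C[2]);return im
def load(f):
    z=np.load(f"pics/{f}.npz");return z["K"],z["p"],z["r"]
E
python3 - <<'E'
from w import *
state();im=shot("wrist","w1");cv2.imwrite("pics/w1b.png",cv2.resize(im,(800,600),interpolation=2))
for n in ["gauge","manifold","sleeve_1","nipple_tip"]:
    print(n,[(np.round(d["bbox"]).tolist(),round(d["conf"],2)) for d in manip.recognise("wrist",n)][:3])
E
```

```text
clock: 1.58
position: [0.3571, 0.3872, 0.2506]
ee_rot: [0.044, 0.999, 0.0, 0.0]
ft_force: [0.6, 0.4, 0.4]
grip_width: 1.001
clock: 2.45
position: [0.563, 0.1662, 0.2503]
ee_rot: [0.048, 0.999, -0.001, 0.001]
ft_force: [0.3, 0.8, 0.5]
grip_width: 1.002
t 2.45 pos [0.563  0.1662 0.2503] yaw -5.46 tilt z [ 9.0e-04 -1.8e-03 -1.0e+00] F [0.3 0.8 0.5] w 1.002
gauge [([228.0, 160.0, 279.0, 218.0], 0.9)]
manifold [([200.0, 237.0, 466.0, 333.0], 0.94)]
sleeve_1 [([237.0, 210.0, 271.0, 243.0], 0.68), ([352.0, 211.0, 386.0, 254.0], 0.64), ([289.0, 148.0, 316.0, 178.0], 0.23)]
nipple_tip [([230.0, 159.0, 275.0, 214.0], 0.74)]
```

View pics/w1b.png

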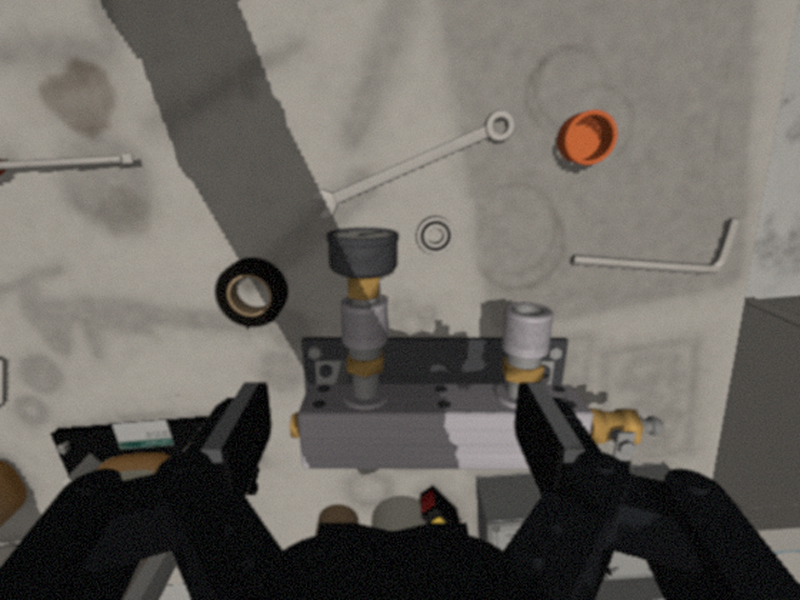

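```bash
python3 - <<'E'
from w import *
C=load("w1");s=560/800
A=lambda u,v,z:atz("",(u*s,v*s),z,C)
c=[A(303,412,.102),A(592,412,.102),A(302,468,.102),A(590,466,.102)]
print(np.round(c,4))
for a,b in [(0,1),(2,3)]:
    d=c[b]-c[a];print(np.linalg.norm(d[:2]),np.degrees(np.arctan2(-d[0],d[1])))
th=np.radians(-5.2);X=np.array([np.cos(th),np.sin(th),0]);Y=np.array([-X[1],X[0],0])
O=np.mean(c,0)*[1,1,0];print("O",O)
m=lambda P:np.round([(P-O)@X,(P-O)@Y],4)
print("case front/rear top",m(A(363,231,.105)),m(A(363,275,.095)))
print("sleeveR top front/rear",m(A(364.5,300,.097)),m(A(364.5,347,.097)))
print("sleeveL mouth top, bot, rear top",m(A(530,305,.097)),m(A(528,322,.063)),m(A(524,358,.097)))
print("hexR axis",m(A(364,366,.093)),"hexL",m(A(523,372,.093)))
# refine via model: predicted pixels
for P in [(-.03,-.06,.08),(-.03,.06,.08)]:
    print(proj("",O+P[0]*X+P[1]*Y+[0,0,P[2]],C)/s)
E
```

```text
[[0.6569 0.0915 0.102 ]
 [0.6773 0.3035 0.102 ]
 [0.7069 0.0824 0.102 ]
 [0.7263 0.3046 0.102 ]]
0.21298953161346715 -5.483904116385791
0.2229922547724872 -4.993852121030165
O [0.69184513 0.19549527 0.        ]
case front/rear top [-0.1598 -0.0587] [-0.1281 -0.0602]
sleeveR top front/rear [-0.1109 -0.0595] [-0.0755 -0.0604]
sleeveL mouth top, bot, rear top [-0.1067  0.0539] [-0.08    0.0652] [-0.0663  0.0536]
hexR axis [-0.0583 -0.0615] hexL [-0.0528  0.0553]
[367.89909259 390.34029062]
[521.51115805 389.67236756]
```

```bash

python3 -m jog '[{"offset":[-0.076,-0.044,0.2],"rotation":[0,0,0],"fingers":1},{"offset":[-0.076,-0.044,0.2],"rotation":[0,0,0],"fingers":1},{"offset":[-0.076,-0.044,0.2],"rotation":[0,0,0],"fingers":1},{"offset":[0,0,0],"rotation":[0,0,0],"fingers":1},{"offset":[0,0,0],"rotation":[0,0,0],"fingers":1}]' 
python3 - <<'E'
from w import *
state();im=shot("wrist","w2");cv2.imwrite("pics/w2b.png",cv2.resize(im[90:390,80:480],(800,600),interpolation=2))
for n in ["gauge","sleeve_1"]:
    print(n,[(np.round(d["bbox"]).tolist(),round(d["conf"],2)) for d in manip.recognise("wrist",n)][:3])
E
```

```text
clock: 3.32
position: [0.5931, 0.149, 0.1616]
ee_rot: [0.044, 0.999, 0.0, 0.001]
ft_force: [-0.1, 0.7, -0.3]
grip_width: 1.002
t 3.33 pos [0.5931 0.149  0.1616] yaw -5.02 tilt z [ 1.1e-03  9.0e-04 -1.0e+00] F [-0.1  0.7 -0.3] w 1.002
gauge [([225.0, 137.0, 302.0, 221.0], 0.66), ([124.0, 167.0, 194.0, 238.0], 0.3)]
sleeve_1 [([396.0, 214.0, 454.0, 274.0], 0.62), ([241.0, 206.0, 289.0, 260.0], 0.56)]
```

View pics/w2b.png

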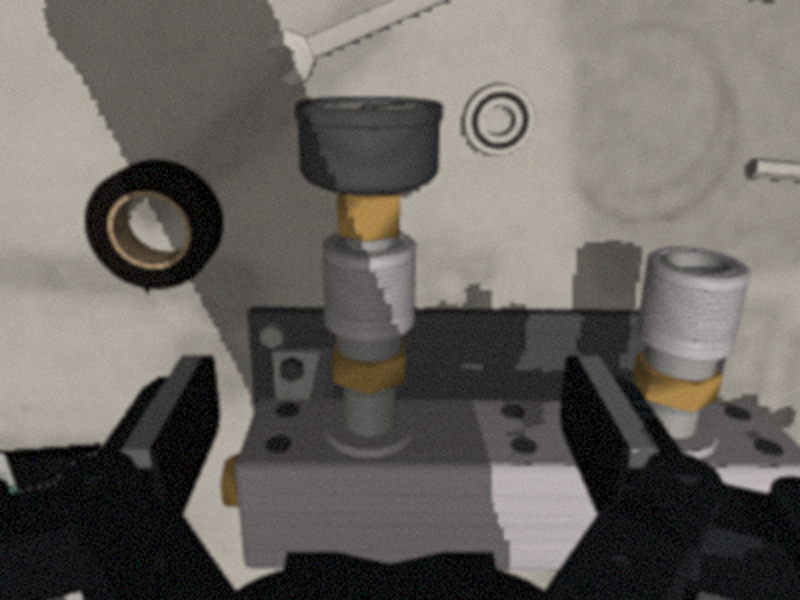

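```bash
python3 - <<'E'
from w import *
C=load("w2")
A=lambda u,v,z:atz("",(u/2+80,v/2+90),z,C)
o=manip.get_obs();T=R.from_quat(o["ee_rot"]).as_matrix();p=o["position"]
t=lambda P:np.round(1e3*(T.T@(P-p)),1)
for n,a in dict(sleeveFront=(369,252,.097),sleeveRear=(369,335,.097),axis_sides=(368.5,285,.085),caseRear=(369,192,.105),caseFront=(369,108,.105),hexFront=(369,383,.0935),stub=(369,435,.09),Lfront=(695,283,.097),Lrear=(684,358,.097),LHF=(678,405,.0935),cornerL=(252,401+62,.102),cornerFrontR=(243,565,.102)).items():
    P=A(*a);print(n,np.round(P,4),"tool mm",t(P))
E
```

```text
sleeveFront [0.5804 0.1439 0.097 ] tool mm [12.7 -6.  64.8]
sleeveRear [0.6114 0.1409 0.097 ] tool mm [-18.5  -6.4  64.9]
axis_sides [0.5975 0.1417 0.085 ] tool mm [-4.6 -6.8 76.9]
caseRear [0.5577 0.1464 0.105 ] tool mm [35.5 -5.5 56.8]
caseFront [0.5321 0.149  0.105 ] tool mm [61.2 -5.2 56.7]
hexFront [0.633  0.1386 0.0935] tool mm [-40.2  -6.7  68.4]
stub [0.6584 0.136  0.09  ] tool mm [-65.7  -7.1  72. ]
Lfront [0.6015 0.2535 0.097 ] tool mm [  1.2 105.   65. ]
Lrear [0.6306 0.2519 0.097 ] tool mm [-27.9 105.9  65.1]
LHF [0.6528 0.2528 0.0935] tool mm [-49.9 108.8  68.6]
cornerL [0.6577 0.0928 0.102 ] tool mm [-68.9 -50.1  59.9]
cornerFrontR [0.7061 0.0813 0.102 ] tool mm [-118.1  -57.4   60. ]
```

```bash

python3 -m jog '[{"offset":[-0.0193,-0.0447,0.15],"rotation":[0,0,0],"fingers":1},{"offset":[0,0,0.15],"rotation":[0,0,0],"fingers":1},{"offset":[0,0,0.1],"rotation":[0,0,0],"fingers":1},{"offset":[0,0,0],"rotation":[0,0,0],"fingers":1},{"offset":[0,0,0],"rotation":[0,0,0],"fingers":1}]' 50
python3 - <<'E'
from w import *
for k in range(3): state();manip.camera("wrist")
E
```

```text
clock: 4.1
position: [0.596, 0.1412, 0.1013]
ee_rot: [0.044, 0.999, 0.0, 0.001]
ft_force: [0.0, -0.2, 0.4]
grip_width: 1.0
t 4.1 pos [0.596  0.1412 0.1013] yaw -5.07 tilt z [ 1.3e-03  6.0e-04 -1.0e+00] F [ 0.  -0.2  0.4] w 1.0
t 4.15 pos [0.596  0.1412 0.1014] yaw -5.08 tilt z [ 1.6e-03  7.0e-04 -1.0e+00] F [-0.3 -0.  -0.1] w 1.002
t 4.2 pos [0.596  0.1411 0.1014] yaw -5.08 tilt z [ 1.5e-03  6.0e-04 -1.0e+00] F [-0.5 -0.6  0.9] w 1.001
```

```bash

python3 -m jog '[{"offset":[0,0.0067,0.14],"rotation":[0,0,0],"fingers":1},{"offset":[0,0,0],"rotation":[0,0,0],"fingers":-0.1},{"offset":[0,0,0],"rotation":[0,0,0],"fingers":-1},{"offset":[0,0,0],"rotation":[0,0,0],"fingers":-1},{"offset":[0,0,0],"rotation":[0,0,0],"fingers":-1},{"offset":[0,0,0],"rotation":[0,0,0],"fingers":-1},{"offset":[0,0,0],"rotation":[0,0,0],"fingers":-1}]' 50
python3 - <<'E'
from w import *
state();print(manip.get_obs()["torque"])
E
```

```text
clock: 5.12
position: [0.5961, 0.1413, 0.0805]
ee_rot: [0.045, 0.999, 0.0, 0.001]
ft_force: [-1.8, -2.5, 5.3]
grip_width: 0.388
t 5.12 pos [0.5961 0.1413 0.0805] yaw -5.14 tilt z [ 0.0012  0.     -1.    ] F [-1.8 -2.5  5.3] w 0.388
[-0.65895678  0.41550338 -0.17403308]
```

```bash

python3 -m jog '[{"offset":[-0.015,0,0],"rotation":[0,0,0],"fingers":-1},{"offset":[-0.015,0,0],"rotation":[0,0,0],"fingers":-1},{"offset":[-0.015,0,0],"rotation":[0,0,0],"fingers":-1},{"offset":[-0.015,0,0],"rotation":[0,0,0],"fingers":-1},{"offset":[0,0,0],"rotation":[0,0,0],"fingers":-1}]'
python3 - <<'E'
from w import *
state()
E
```

```text
clock: 5.75
position: [0.6042, 0.1404, 0.0804]
ee_rot: [0.045, 0.999, -0.0, -0.0]
ft_force: [-8.9, -2.9, 9.8]
grip_width: 0.385
t 5.75 pos [0.6042 0.1404 0.0804] yaw -5.14 tilt z [-9.e-04 -1.e-04 -1.e+00] F [-8.9 -2.9  9.8] w 0.385
```

```bash

python3 -m jog '[{"offset":[-0.007,0,0],"rotation":[0,0,0],"fingers":-1},{"offset":[0,0,0],"rotation":[0,0,0],"fingers":-1},{"offset":[0,0,0],"rotation":[0,0,0],"fingers":-1},{"offset":[0,0,0],"rotation":[0,0,0],"fingers":-1},{"offset":[0,0,0],"rotation":[0,0,0],"fingers":-1},{"offset":[0,0,0],"rotation":[0,0,0],"fingers":-1}]'
python3 - <<'E'
from w import *
state();im=shot("wrist","w3");cv2.imwrite("pics/w3b.png",cv2.resize(im[60:330,95:455],(800,600),interpolation=2))
E
```

```text
clock: 6.5
position: [0.605, 0.1404, 0.0804]
ee_rot: [0.045, 0.999, -0.0, -0.001]
ft_force: [-7.4, -2.5, 9.9]
grip_width: 0.389
t 6.5 pos [0.605  0.1404 0.0804] yaw -5.13 tilt z [-1.2e-03 -1.0e-04 -1.0e+00] F [-7.4 -2.5  9.9] w 0.389
```

View pics/w3b.png

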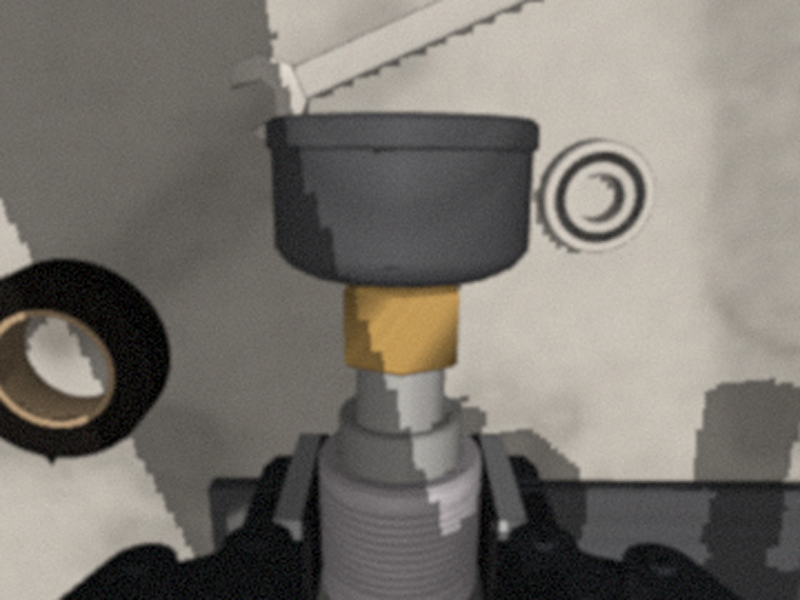

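```bash
python3 - <<'E'
from w import *
C=load("w3")
o=manip.get_obs();T=R.from_quat(o["ee_rot"]).as_matrix();p=o["position"]
for n,a in dict(caseRear=(400,283,.1025),rimfrontTop=(403,150,.1025),hexRear=(400,374,.089),innerbodyFront=(400,440,.090)).items():
    P=atz("",(a[0]/2.2222+95,a[1]/2.2222+60),a[2],C);print(n,np.round(P,4),np.round(1e3*(T.T@(P-p)),1))
# side columns of case at z=.078 axis
for a in [(270,140),(536,140),(275,240),(527,240)]:
    P=atz("",(a[0]/2.2222+95,a[1]/2.2222+60),.078,C);print(np.round(1e3*(T.T@(P-p)),1))
E
```

```text
caseRear [0.5498 0.146  0.1025] [ 55.5   0.6 -22. ]
rimfrontTop [0.5296 0.1482 0.1025] [ 75.9   1.  -22. ]
hexRear [0.571  0.1441 0.089 ] [34.3  0.6 -8.6]
innerbodyFront [0.5842 0.1429 0.09  ] [21.   0.6 -9.6]
[ 75.9 -23.1   2.5]
[75.9 25.5  2.5]
[ 57.4 -23.3   2.5]
[57.4 25.   2.5]
```

```bash

python3 -m jog '[{"offset":[0.012,0,0],"rotation":[0,0,0],"fingers":-1},{"offset":[0,0,0],"rotation":[0,0,0],"fingers":1},{"offset":[0,0,0],"rotation":[0,0,0],"fingers":1},{"offset":[0,0,0],"rotation":[0,0,0],"fingers":1},{"offset":[0,0,0],"rotation":[0,0,0],"fingers":1},{"offset":[0,0,0],"rotation":[0,0,0],"fingers":1}]'
python3 - <<'E'
from w import *
state()
E
```

```text
clock: 7.3
position: [0.6037, 0.1412, 0.0792]
ee_rot: [0.044, 0.999, 0.0, -0.0]
ft_force: [-0.3, -0.4, 0.2]
grip_width: 0.999
t 7.3 pos [0.6037 0.1412 0.0792] yaw -5.09 tilt z [-1.e-04  1.e-04 -1.e+00] F [-0.3 -0.4  0.2] w 0.999
```

```bash

python3 -m jog '[{"offset":[0.110,0,0.011],"rotation":[0,0,0],"fingers":1},{"offset":[0.110,0,0],"rotation":[0,0,0],"fingers":1},{"offset":[0.110,0,0],"rotation":[0,0,0],"fingers":1},{"offset":[0.110,0,0],"rotation":[0,0,0],"fingers":1},{"offset":[0,0,0],"rotation":[0,0,0],"fingers":1},{"offset":[0,0,0],"rotation":[0,0,0],"fingers":0.4},{"offset":[0,0,0],"rotation":[0,0,0],"fingers":0.4}]' 
python3 - <<'E'
from w import *
state();im=shot("wrist","w4");cv2.imwrite("pics/w4b.png",cv2.resize(im[60:330,95:455],(800,600),interpolation=2))
E
```

```text
clock: 8.18
position: [0.5386, 0.1468, 0.0777]
ee_rot: [0.045, 0.999, -0.0, 0.0]
ft_force: [0.4, 0.8, -0.7]
grip_width: 0.699
t 8.18 pos [0.5386 0.1468 0.0777] yaw -5.11 tilt z [ 4.e-04 -1.e-04 -1.e+00] F [ 0.4  0.8 -0.7] w 0.699
```

View pics/w4b.png

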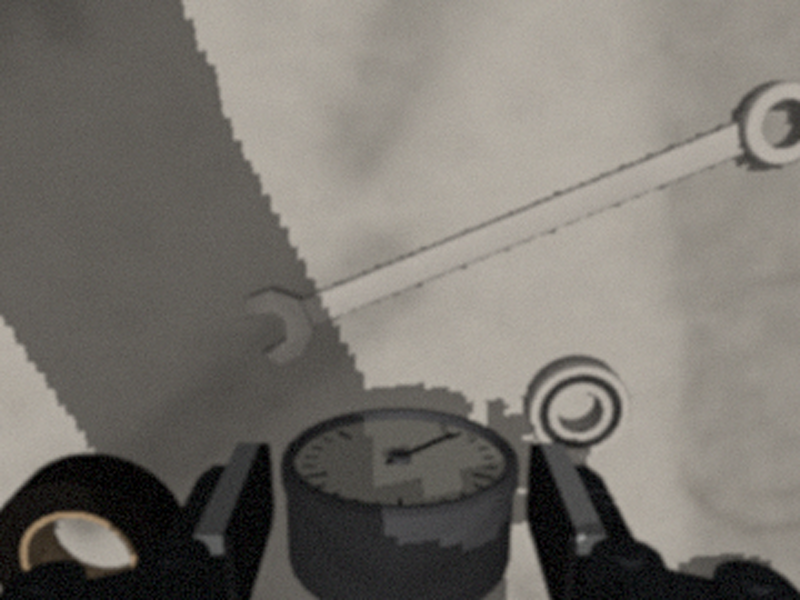

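```bash

python3 -m jog '[{"offset":[0,0,0],"rotation":[0,0,0],"fingers":-1},{"offset":[0,0,0],"rotation":[0,0,0],"fingers":-1},{"offset":[0,0,0],"rotation":[0,0,0],"fingers":-1},{"offset":[0,0,0],"rotation":[0,0,0],"fingers":-1}]' 50
python3 - <<'E'
from w import *
print(state()["torque"])
E
python3 -m jog '[{"offset":[0,0,-0.008],"rotation":[0,0.008,0],"fingers":-1},{"offset":[0,0,-0.008],"rotation":[0,0.008,0],"fingers":-1},{"offset":[0,0,0],"rotation":[0,0,0],"fingers":-1},{"offset":[0,0,0],"rotation":[0,0,0],"fingers":-1}]'
python3 - <<'E'
from w import *
print(state()["torque"])
E
```

```text
clock: 8.72
position: [0.5383, 0.1468, 0.0777]
ee_rot: [0.045, 0.999, -0.0, 0.0]
ft_force: [1.5, -1.4, 0.5]
grip_width: 0.563
t 8.72 pos [0.5383 0.1468 0.0777] yaw -5.11 tilt z [ 5.e-04 -1.e-04 -1.e+00] F [ 1.5 -1.4  0.5] w 0.563
[-0.33714189 -0.35215223 -0.08023945]
clock: 9.22
position: [0.5378, 0.1469, 0.0798]
ee_rot: [0.044, 0.999, 0.001, -0.016]
ft_force: [0.4, -1.9, -3.4]
grip_width: 0.558
t 9.22 pos [0.5378 0.1469 0.0798] yaw -5.09 tilt z [-0.0324  0.0026 -0.9995] F [ 0.4 -1.9 -3.4] w 0.558
[-0.34515876 -0.08070626 -0.09021153]
```

```bash

python3 -m jog '[{"offset":[0.04,0,0.0013],"rotation":[0,0,0],"fingers":-1},{"offset":[0.04,0,0.0013],"rotation":[0,0,0],"fingers":-1}]'
python3 -m jog '[{"offset":[0.04,0,0.0013],"rotation":[0,0,0],"fingers":-1},{"offset":[0.04,0,0.0013],"rotation":[0,0,0],"fingers":-1},{"offset":[0.04,0,0.0013],"rotation":[0,0,0],"fingers":-1},{"offset":[0.04,0,0.0013],"rotation":[0,0,0],"fingers":-1},{"offset":[0.04,0,0.0013],"rotation":[0,0,0],"fingers":-1},{"offset":[0.04,0,0.0013],"rotation":[0,0,0],"fingers":-1},{"offset":[0,0,0],"rotation":[0,0,0],"fingers":-1}]'
python3 - <<'E'
from w import *
print(state()["torque"])
E
```

```text
clock: 9.48
position: [0.5251, 0.1484, 0.0798]
ee_rot: [0.044, 0.999, 0.001, -0.017]
ft_force: [0.5, -1.0, -2.5]
grip_width: 0.562
clock: 10.35
position: [0.4897, 0.1514, 0.08]
ee_rot: [0.044, 0.999, 0.001, -0.016]
ft_force: [0.5, -0.0, -2.2]
grip_width: 0.555
t 10.35 pos [0.4897 0.1514 0.08  ] yaw -5.07 tilt z [-0.0321  0.003  -0.9995] F [ 0.5 -0.  -2.2] w 0.555
[-0.02751432 -0.08903662 -0.01823598]
```

```bash

python3 -m jog '[{"offset":[0,0.1,0],"rotation":[0,0,0],"fingers":-1},{"offset":[0,0.2,0],"rotation":[0,0,0],"fingers":-1},{"offset":[0,0.2,0],"rotation":[0,0,0],"fingers":-1},{"offset":[0,0.2,0],"rotation":[0,0,0],"fingers":-1},{"offset":[0,0.1,0],"rotation":[0,0,0],"fingers":-1},{"offset":[0,0,0],"rotation":[0,0,0],"fingers":-1},{"offset":[0,0,0],"rotation":[0,0,0],"fingers":-1}]'
python3 - <<'E'
from w import *
o=state()
th=np.radians(-5.1);X=np.array([np.cos(th),np.sin(th)]);Y=np.array([-X[1],X[0]])
d=o["position"][:2]-np.array([.538,.1466]);print("s,lat mm",1e3*d@X,1e3*d@Y)
a=shot("top","t5")[100:270,120:300];b=shot("scene","s5")[110:260,180:345]
im=np.zeros((380,800,3),np.uint8);im[:378,:400]=cv2.resize(a,(400,378),interpolation=2);im[:364,400:]=cv2.resize(b,(400,364),interpolation=2);cv2.imwrite("pics/c5.png",im)
E
```

```text
clock: 11.22
position: [0.501, 0.2695, 0.0799]
ee_rot: [0.045, 0.999, 0.0, -0.016]
ft_force: [-0.4, -0.7, -2.5]
grip_width: 0.562
t 11.22 pos [0.501  0.2695 0.0799] yaw -5.17 tilt z [-0.032   0.0021 -0.9995] F [-0.4 -0.7 -2.5] w 0.562
s,lat mm -47.74316232715364 119.09619314824957
```

View pics/c5.png

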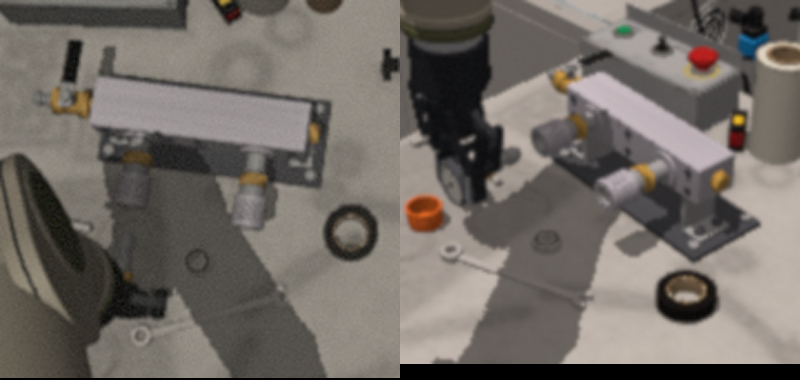

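```bash

python3 -m jog '[{"offset":[0,0.006,0],"rotation":[0,0,0],"fingers":-1},{"offset":[-0.04,0,-0.0013],"rotation":[0,0,0],"fingers":-1},{"offset":[-0.04,0,-0.0013],"rotation":[0,0,0],"fingers":-1},{"offset":[-0.04,0,-0.0013],"rotation":[0,0,0],"fingers":-1},{"offset":[-0.04,0,-0.0013],"rotation":[0,0,0],"fingers":-1},{"offset":[0,0,0],"rotation":[0,0,0],"fingers":-1}]'
cat >> w.py <<'E'
def rep():
    o=state();th=np.radians(-5.1);X=np.array([np.cos(th),np.sin(th)]);Y=np.array([-X[1],X[0]])
    d=o["position"][:2]-np.array([.538,.1466]);print("s,lat mm",np.round([1e3*d@X,1e3*d@Y],2),"Fx",round(float(o["ft_force"][:2]@X),1),"T",np.round(o["torque"],2))
E
python3 -c "from w import *;rep()"
python3 -m jog '[{"offset":[-0.03,0,-0.001],"rotation":[0,0,0],"fingers":-1},{"offset":[-0.02,0,-0.0007],"rotation":[0,0,0],"fingers":-1},{"offset":[0,0,0],"rotation":[0,0,0],"fingers":-1}]'
python3 -c "from w import *;rep()"
```

```text
clock: 12.08
position: [0.5253, 0.2693, 0.08]
ee_rot: [0.045, 0.999, 0.001, -0.016]
ft_force: [0.5, -0.5, -1.6]
grip_width: 0.556
t 12.07 pos [0.5253 0.2693 0.08  ] yaw -5.12 tilt z [-0.0317  0.0027 -0.9995] F [ 0.5 -0.5 -1.6] w 0.556
s,lat mm [-23.53 121.1 ] Fx 0.5 T [ 0.04 -0.    0.01]
clock: 12.45
position: [0.5325, 0.2688, 0.0801]
ee_rot: [0.044, 0.999, 0.001, -0.016]
ft_force: [-0.1, -0.3, -1.8]
grip_width: 0.556
t 12.45 pos [0.5325 0.2688 0.0801] yaw -5.1 tilt z [-0.0317  0.0029 -0.9995] F [-0.1 -0.3 -1.8] w 0.556
s,lat mm [-16.31 121.24] Fx -0.0 T [-0.03 -0.04 -0.01]
```

```bash

python3 -m jog '[{"offset":[-0.02,-0.0075,-0.0007],"rotation":[0,0,0],"fingers":-1},{"offset":[-0.02,0,-0.0007],"rotation":[0,0,0],"fingers":-1},{"offset":[0,0,0],"rotation":[0,0,0],"fingers":-1}]'
python3 -c "from w import *;rep()"
python3 -m jog '[{"offset":[-0.014,0,-0.0005],"rotation":[0,0,0],"fingers":-1},{"offset":[-0.013,0,-0.0004],"rotation":[0,0,0],"fingers":-1},{"offset":[0,0,0],"rotation":[0,0,0],"fingers":-1}]'
python3 -c "from w import *;rep()"
```

```text
clock: 12.82
position: [0.5384, 0.2671, 0.0801]
ee_rot: [0.045, 0.999, 0.001, -0.016]
ft_force: [-0.8, 0.7, -1.8]
grip_width: 0.558
t 12.82 pos [0.5384 0.2671 0.0801] yaw -5.11 tilt z [-0.0317  0.0029 -0.9995] F [-0.8  0.7 -1.8] w 0.558
s,lat mm [-10.29 120.06] Fx -0.9 T [ 0.   -0.07 -0.02]
clock: 13.2
position: [0.5424, 0.2668, 0.0801]
ee_rot: [0.044, 0.999, 0.001, -0.016]
ft_force: [-0.5, -0.1, -2.5]
grip_width: 0.556
t 13.2 pos [0.5424 0.2668 0.0801] yaw -5.1 tilt z [-0.0318  0.0029 -0.9995] F [-0.5 -0.1 -2.5] w 0.556
s,lat mm [ -6.34 120.13] Fx -0.5 T [-0.02 -0.03  0.01]
```

```bash

python3 -m jog '[{"offset":[-0.01,0,-0.0003],"rotation":[0,0,0],"fingers":-1},{"offset":[-0.01,0,-0.0003],"rotation":[0,0,0],"fingers":-1},{"offset":[0,0,0],"rotation":[0,0,0],"fingers":-1}]'
python3 -c "from w import *;rep()"
python3 -m jog '[{"offset":[-0.01,0,-0.0003],"rotation":[0,0,0],"fingers":-1},{"offset":[-0.01,0,-0.0003],"rotation":[0,0,0],"fingers":-1},{"offset":[0,0,0],"rotation":[0,0,0],"fingers":-1}]'
python3 -c "from w import *;rep()"
```

```text
clock: 13.58
position: [0.5453, 0.2666, 0.08]
ee_rot: [0.044, 0.999, 0.001, -0.016]
ft_force: [-0.9, -0.3, -2.0]
grip_width: 0.562
t 13.57 pos [0.5453 0.2666 0.08  ] yaw -5.1 tilt z [-0.0319  0.0029 -0.9995] F [-0.9 -0.3 -2. ] w 0.562
s,lat mm [ -3.42 120.16] Fx -0.9 T [-0.06 -0.01 -0.04]
clock: 13.95
position: [0.5476, 0.2664, 0.0797]
ee_rot: [0.044, 0.999, 0.001, -0.017]
ft_force: [-3.3, 0.1, -2.4]
grip_width: 0.56
t 13.95 pos [0.5476 0.2664 0.0797] yaw -5.07 tilt z [-0.0333  0.0026 -0.9994] F [-3.3  0.1 -2.4] w 0.56
s,lat mm [ -1.13 120.2 ] Fx -3.3 T [0.02 0.83 0.  ]
```

```bash

python3 -m jog '[{"offset":[-0.01,0,-0.0003],"rotation":[0,0,0],"fingers":-1},{"offset":[0,0,0],"rotation":[0,0,0],"fingers":-1}]'
python3 -c "from w import *;rep()"
python3 -m jog '[{"offset":[-0.01,0,-0.0003],"rotation":[0,0,0],"fingers":-1},{"offset":[0,0,0],"rotation":[0,0,0],"fingers":-1}]'
python3 -c "from w import *;rep()"
```

```text
clock: 14.2
position: [0.5483, 0.2664, 0.0795]
ee_rot: [0.044, 0.999, 0.0, -0.017]
ft_force: [-6.8, -0.3, -2.1]
grip_width: 0.555
t 14.2 pos [0.5483 0.2664 0.0795] yaw -5.05 tilt z [-0.0348  0.0024 -0.9994] F [-6.8 -0.3 -2.1] w 0.555
s,lat mm [ -0.41 120.25] Fx -6.7 T [-0.01  1.45 -0.05]
clock: 14.45
position: [0.5494, 0.2663, 0.0794]
ee_rot: [0.044, 0.999, 0.0, -0.018]
ft_force: [-9.5, -0.3, -0.7]
grip_width: 0.558
t 14.45 pos [0.5494 0.2663 0.0794] yaw -5.05 tilt z [-0.0355  0.0022 -0.9994] F [-9.5 -0.3 -0.7] w 0.558
s,lat mm [  0.76 120.23] Fx -9.4 T [-0.02  1.74 -0.05]
```

```bash

python3 -m jog '[{"offset":[-0.008,0,-0.0003],"rotation":[0,0,0],"fingers":-1},{"offset":[0,0,0],"rotation":[0,0,0],"fingers":-1}]'
python3 -c "from w import *;rep()"
python3 -m jog '[{"offset":[-0.008,0,-0.0003],"rotation":[0,0,0],"fingers":-1},{"offset":[0,0,0],"rotation":[0,0,0],"fingers":-1}]'
python3 -c "from w import *;rep()"
python3 -m jog '[{"offset":[-0.008,0,-0.0003],"rotation":[0,0,0],"fingers":-1},{"offset":[0,0,0],"rotation":[0,0,0],"fingers":-1}]'
python3 -c "from w import *;rep()"
```

```text
clock: 14.7
position: [0.5512, 0.2661, 0.0796]
ee_rot: [0.044, 0.999, 0.0, -0.017]
ft_force: [-2.0, -0.7, -1.3]
grip_width: 0.555
t 14.7 pos [0.5512 0.2661 0.0796] yaw -5.05 tilt z [-0.0342  0.0024 -0.9994] F [-2.  -0.7 -1.3] w 0.555
s,lat mm [  2.51 120.22] Fx -1.9 T [-0.09  0.39 -0.01]
clock: 14.95
position: [0.5538, 0.2658, 0.08]
ee_rot: [0.044, 0.999, 0.001, -0.016]
ft_force: [-2.4, -0.0, -4.5]
grip_width: 0.558
t 14.95 pos [0.5538 0.2658 0.08  ] yaw -5.1 tilt z [-0.0317  0.0029 -0.9995] F [-2.4 -0.  -4.5] w 0.558
s,lat mm [  5.1  120.11] Fx -2.4 T [0.09 0.48 0.01]
clock: 15.2
position: [0.5549, 0.2657, 0.08]
ee_rot: [0.044, 0.999, 0.001, -0.016]
ft_force: [-2.5, -0.7, -4.3]
grip_width: 0.561
t 15.2 pos [0.5549 0.2657 0.08  ] yaw -5.1 tilt z [-0.0317  0.0029 -0.9995] F [-2.5 -0.7 -4.3] w 0.561
s,lat mm [  6.27 120.11] Fx -2.4 T [-0.01  0.52 -0.01]
```

```bash

python3 -m jog '[{"offset":[-0.01,0,-0.0003],"rotation":[0,0,0],"fingers":-1},{"offset":[-0.01,0,-0.0003],"rotation":[0,0,0],"fingers":-1},{"offset":[0,0,0],"rotation":[0,0,0],"fingers":-1}]'
python3 -c "from w import *;rep()"
python3 -m jog '[{"offset":[-0.01,0,-0.0003],"rotation":[0,0,0],"fingers":-1},{"offset":[-0.01,0,-0.0003],"rotation":[0,0,0],"fingers":-1},{"offset":[0,0,0],"rotation":[0,0,0],"fingers":-1}]'
python3 -c "from w import *;rep()"
```

```text
clock: 15.58
position: [0.5575, 0.2655, 0.0799]
ee_rot: [0.044, 0.999, 0.001, -0.016]
ft_force: [-4.3, -0.5, -1.8]
grip_width: 0.561
t 15.57 pos [0.5575 0.2655 0.0799] yaw -5.09 tilt z [-0.0325  0.0027 -0.9995] F [-4.3 -0.5 -1.8] w 0.561
s,lat mm [  8.89 120.14] Fx -4.2 T [-0.02  0.98 -0.03]
clock: 15.95
position: [0.5601, 0.2653, 0.0799]
ee_rot: [0.044, 0.999, 0.001, -0.017]
ft_force: [-7.6, -0.3, -2.1]
grip_width: 0.558
t 15.95 pos [0.5601 0.2653 0.0799] yaw -5.08 tilt z [-0.0334  0.0027 -0.9994] F [-7.6 -0.3 -2.1] w 0.558
s,lat mm [ 11.43 120.18] Fx -7.6 T [-0.14  1.46 -0.03]
```

```bash

python3 -m jog '[{"offset":[-0.009,0,-0.0003],"rotation":[0,0,0],"fingers":-1},{"offset":[-0.008,0,-0.0003],"rotation":[0,0,0],"fingers":-1},{"offset":[0,0,0],"rotation":[0,0,0],"fingers":-1}]'
python3 -c "from w import *;rep()"
python3 -m jog '[{"offset":[-0.007,0,-0.0002],"rotation":[0,0,0],"fingers":-1},{"offset":[0,0,0],"rotation":[0,0,0],"fingers":-1}]'
python3 -c "from w import *;rep()"
python3 -m jog '[{"offset":[-0.005,0,-0.0002],"rotation":[0,0,0],"fingers":-1},{"offset":[0,0,0],"rotation":[0,0,0],"fingers":-1}]'
python3 -c "from w import *;rep()"
```

```text
clock: 16.32
position: [0.5623, 0.2651, 0.0799]
ee_rot: [0.044, 0.999, 0.001, -0.017]
ft_force: [-7.9, 0.0, -1.5]
grip_width: 0.56
t 16.32 pos [0.5623 0.2651 0.0799] yaw -5.07 tilt z [-0.0341  0.0025 -0.9994] F [-7.9  0.  -1.5] w 0.56
s,lat mm [ 13.66 120.14] Fx -7.9 T [-0.12  1.76 -0.1 ]
clock: 16.58
position: [0.5635, 0.265, 0.0799]
ee_rot: [0.044, 0.999, 0.001, -0.017]
ft_force: [-0.6, -1.4, -2.6]
grip_width: 0.557
t 16.57 pos [0.5635 0.265  0.0799] yaw -5.07 tilt z [-0.0336  0.0026 -0.9994] F [-0.6 -1.4 -2.6] w 0.557
s,lat mm [ 14.87 120.19] Fx -0.5 T [-0.28  0.01 -0.1 ]
clock: 16.82
position: [0.5645, 0.265, 0.08]
ee_rot: [0.044, 0.999, 0.001, -0.017]
ft_force: [-7.1, -1.6, -2.6]
grip_width: 0.557
t 16.82 pos [0.5645 0.265  0.08  ] yaw -5.08 tilt z [-0.0332  0.0028 -0.9994] F [-7.1 -1.6 -2.6] w 0.557
s,lat mm [ 15.87 120.25] Fx -6.9 T [-0.07  1.47 -0.09]
```

```bash

python3 -m jog '[{"offset":[0.01,0,0.0003],"rotation":[0,0,0],"fingers":-1},{"offset":[0.01,0,0.0003],"rotation":[0,0,0],"fingers":-1},{"offset":[0,0,0],"rotation":[0,0,0],"fingers":-1}]'
python3 -c "from w import *;rep()"
```

```text
clock: 17.2
position: [0.5636, 0.265, 0.0807]
ee_rot: [0.045, 0.999, 0.001, -0.014]
ft_force: [4.8, 0.7, -4.6]
grip_width: 0.556
t 17.2 pos [0.5636 0.265  0.0807] yaw -5.12 tilt z [-0.0285  0.0036 -0.9996] F [ 4.8  0.7 -4.6] w 0.556
s,lat mm [ 15.   120.22] Fx 4.7 T [ 0.09 -0.91  0.  ]
```

```bash

python3 -m jog '[{"offset":[-0.009,0,-0.0003],"rotation":[0,0,0],"fingers":-1},{"offset":[0,0,0],"rotation":[0,0,0],"fingers":1},{"offset":[0,0,0],"rotation":[0,0,0],"fingers":1},{"offset":[0,0,0],"rotation":[0,0,0],"fingers":1},{"offset":[0,0,0],"rotation":[0,0,0],"fingers":1},{"offset":[0,0,0],"rotation":[0,0,0],"fingers":1}]'
python3 -m jog '[{"offset":[0,0,-0.1],"rotation":[0,0,0],"fingers":1},{"offset":[0.05,0,-0.2],"rotation":[0,0,0],"fingers":1},{"offset":[0.05,-0.1,-0.2],"rotation":[0,0,0],"fingers":1},{"offset":[0,-0.2,-0.1],"rotation":[0,0,0],"fingers":1},{"offset":[0,-0.1,0],"rotation":[0,0,0],"fingers":1},{"offset":[0,0,0],"rotation":[0,0,0],"fingers":1},{"offset":[0,0,0],"rotation":[0,0,0],"fingers":1}]'
python3 - <<'E'
from w import *
rep();im=shot("wrist","w6");cv2.imwrite("pics/w6b.png",cv2.resize(im[90:390,80:480],(800,600),interpolation=2))
E
```

```text
clock: 17.95
position: [0.5634, 0.265, 0.0801]
ee_rot: [0.044, 0.999, 0.001, -0.016]
ft_force: [-0.4, -0.4, -0.4]
grip_width: 1.0
clock: 18.82
position: [0.5456, 0.2074, 0.1698]
ee_rot: [0.044, 0.999, 0.001, -0.017]
ft_force: [0.1, 0.4, -1.4]
grip_width: 1.002
t 18.82 pos [0.5456 0.2074 0.1698] yaw -5.03 tilt z [-0.033   0.0029 -0.9995] F [ 0.1  0.4 -1.4] w 1.002
s,lat mm [ 2.16 61.24] Fx 0.1 T [ 0.02 -0.07 -0.05]
```

View pics/w6b.png

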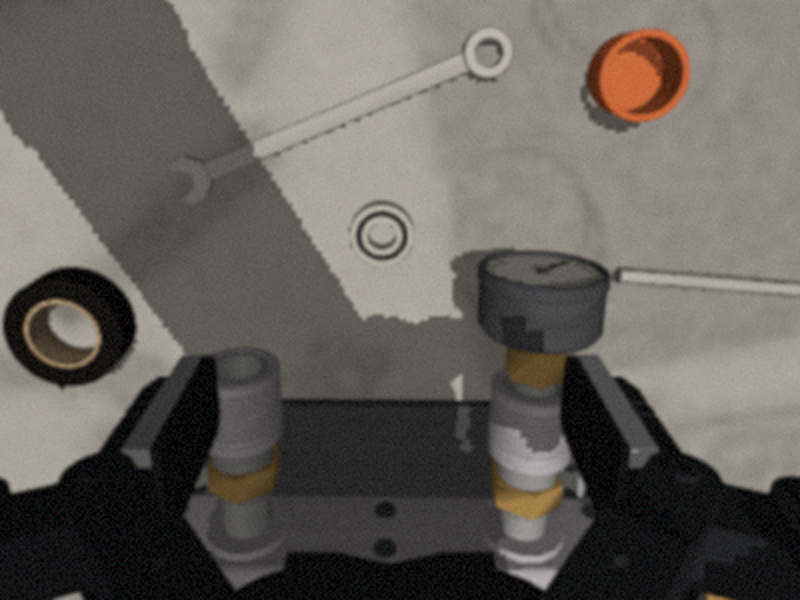

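```bash
python3 -c "
from workcell import manip
print(manip.hand_in())"
```

```text
the job is handed in; nothing more can be done
None
```

I moved the gauge from the right coupling to the left one, where it is locked, and handed the job in at about 18.8 s of the 56 s allowed.

- **Uncoupling:** I gripped the right sleeve and drew it back about 9 mm. The picture showed the gauge kicked out. I let go of the sleeve, gripped the gauge by its case, took out the droop and pulled it straight out about 48 mm.
- **Plugging in:** I eased it into the left coupling in 1–4 mm steps. The highest push I read was about 9.5 N, at the locking balls. After the valve spring, the push fell from about 8 N to 0.6 N, which is the snap into lock. One more step of under 1 mm raised it to about 7 N, so I stopped there.
- **Checks:** A gentle pull of about 5 N did not move the gauge out. The last wrist picture shows both sleeves forward, the gauge's hexagon close in front of the left mouth, and the robot clear of everything. The spanner, bearing, tape roll and bottle cap looked undisturbed. The caliper and screwdriver were not in that view, and the hex key only partly.

**Not measured:** I read the forces only at the end of each move, so a brief peak in between could have been higher. I judged the sleeve positions by eye from the picture.

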